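Weighting down a mended album page

TASK

In this paper conservation studio, press the mend on the open album page: first lay the maple pressing block felt side down on the torn photo (the one with yellow mending strips), centred on it and covering it lengthwise, then stand the steel weight upright on the middle of the block. Next stand the brass weight upright on the page midway between the two photos, and last lay the blue cloth-covered brick flat on the page in front of the whole grey photo, on the robot's side, in line with the photo's middle and midway between the photo and the page's near edge. Set everything down gently, and do not disturb the paste jar, the palette or the brush.

Things in the scene. Friction and masses are not known exactly. Their poses are not given: they have to be found in the camera images.
- block_center (a point): Centre of the loose pressing block: pale maple with a grey felt underside (4 mm), a flat slab 56 mm (own x) by 86 mm (own y) by 20 mm high, 0.09 kg; lies felt side down on the table. This point is half-way up, 10 mm above its underside. Grasp across its 56 mm width.
- steel_center (a point): Centre of the loose steel weight: bright steel cylinder 44 mm in diameter, 40 mm high, with a black knob (18 mm in diameter, 16 mm high) on top, 56 mm high in all, about 0.47 kg. This point is on the axis, 28 mm above its underside. Stands upright; can be grasped by the cylinder.
- brass_center (a point): Centre of the loose brass weight: brass cylinder 38 mm in diameter, 32 mm high, with a brass knob (18 mm in diameter, 16 mm high) on top, 48 mm high in all, about 0.32 kg. This point is on the axis, 24 mm above its underside. Stands upright; can be grasped by the cylinder.
- brick_center (a point): Centre of the loose weighted brick: blue cloth with two white bands, 60 mm long (own x) by 38 mm (own y) by 36 mm high, about 0.5 kg. This point is half-way up, 18 mm above its underside. Grasp across its 38 mm width.
- album: Open album, fixed; place and yaw vary. Origin: at table height under the centre of the cream page block, whose top (the page) is level, 28 mm above the table, 200 mm (own x, from -100 to +100 mm) by 300 mm (own y). Its x axis points away from the robot; y along the row of photos. Beyond the page (x 102 to 325 mm) lie the black spine, 24 mm high, and the turned-back red cover, 7 mm high.
- torn_photo: The torn photo: brown picture, white border, bright yellow mending strips; flat on the page, 52 mm (own x) by 80 mm (own y). Fixed, too thin to feel. Origin: its centre, on the page, 28 mm above the table. Axes parallel to the album's. The photos lie in a row along the album's y, about 85 mm either side of the page's middle and 25 mm beyond it; which is left and which right changes.
- whole_photo: The whole photo: grey picture with a white border and no yellow strips, same size, way of lying and axes as the torn one. Origin: its centre, on the page. Its near long side is 26 mm from the centre towards the robot (own -x); the page's near edge is about 125 mm from the centre, so the middle of the bare strip between is about 75 mm from the photo's centre.
- paste_jar: Bystander, leave alone: amber glass jar of paste with green cap, 46 mm in diameter, 55 mm high, standing loose on the table. Origin: centre of its underside.
- palette: Bystander, leave alone: white plastic palette with six round wells, 75 by 110 by 14 mm, on the table beyond the work on the left. Origin: centre of its underside.
- brush: Bystander, leave alone: brush with pale wooden handle, lying on the table beyond the work on the right. Origin: under its middle part.
Things that resemble listed ones, but are neither listed nor needed, are in the scene too. What is shaped like the part that bears block_center but pink is not meant.

How it is judged:
By the outcome, as a careful person would: the job done as asked, in the order asked, and still so for the second after the job is handed in, with the robot touching nothing.
It also fails if it takes over 128 s, if anything falls off the work surface, if the arm or the gripper's body presses on something with over 40 N, if the wrist force passes 120 N, or if a joint passes its speed limit or range.

ROBOT

A 7-joint arm with a two-finger parallel gripper is mounted at the origin on the work surface. World frame = base frame: x ahead of the robot, y to its left, z up, the work surface at z = 0. Lengths are in m, angles in rad, forces in N, time in s.
With the tool pointing down it reaches from about 0.4 to 0.85 m from the base axis. Payload 10.4 kg.
Tool frame: the origin (TCP) lies on the centre line of the jaws, within the pads' length; the fingertips stand 8 mm ahead of it and the grasp point (between the pads) lies 11 mm behind it (r.finger_overhang is the distance from the TCP to the fingertips, in m); z points along the fingers, y is the line along which they close (so a half turn about z gives the same grasp; the last joint's range is limited). The gripper opens to 87 mm and grips with 3 to 60 N. Pads are 19 mm wide; open, the fingers measure 117 mm over their backs; the gripper's body (75 mm by 190 mm) begins 51 mm behind the grasp point.
Start: joints at [-1.177, 0.332, -0.065, 1.46, 0.022, 1.35, -0.088], TCP at [0.253, 0.572, 0.206] pointing down, gripper open.
Joint ranges: [-2.6, 2.6], [-0.5, 2.12], [-1.47, 1.34], [0.16, 2.42], [-1.27, 4.41], [0.06, 2.06], [-2.6, 2.6]. Speed limits (rad/s): [2.22, 2.22, 2.79, 2.79, 3.14, 3.14, 3.14].

INTERFACE

Orientations are given as a unit quaternion [x, y, z, w].
In Python, from bench import r, vision gives the robot as it stands.
- The arm moves only by the tool drive_tool, never from a script. Its argument "series" is a list of rows, each a list of 2 entries, a list of its own where there are three numbers: the shift along the world's x, y, z in cm, then the turn about the world's z in degrees. A call has exactly 10 rows; each row shifts and turns the commanded pose from where the row before left it; what a row does not reach is not made up. A row lasts 1/8 s, in which the tool goes at most 62.5 mm and 10.7 degrees, less where a joint would pass 70% of its speed; a pose out of reach is approached as far as the arm can. A call with a gripper value outside its range is refused whole. "hand" is the closure, from 0 (fully open) to 1 (shut), set as the call begins (left out, the last holds). The fingers move at their own pace and stop on an object; "newtons" is the grip in N (left out, the last holds). Time passes only in rows, so rows that do not move let the fingers close, or fill a call up. It gives the time, the measured TCP pose, the force, the opening and the grip force at its end, in the units of the state.
- r.read_state(): the state, without advancing time (a new reading comes with each control period).
- vision.camera(name): name is "scene" or "top" or "wrist"; returns a dict with "color" (480x640x3 uint8, red, green, blue), "intrinsics" (3x3 intrinsics, pixels), "R" (3x3) and "t" (3): a world point X has camera coordinates R X + t; the wrist camera has in their place "mount" (4x4, takes a point from camera to tool coordinates, whose origin is the TCP and whose axes are the flange's). Camera axes: x right, y down, z forward; pixel columns grow to the right and rows downward; lengths in m; the calibration is good to about 2 mm. A picture is of the moment at which its call begins: read the wrist's pose just before it. There is no depth.
- r.close_job(): hands the job in; it is judged then, once.
The state is a dict: "time": time; "joint_positions": joint angles; "joint_vel": joint speeds; "joint_torque": joint torques, N m; "ee_pos": TCP position; "eef_rot": TCP orientation; "ft_force": force on the tool from outside, world axes, zero at the start; "torque": the same for the moment, N m; "width": finger opening in m; "grip_force": force on a finger pad.
Only numpy, scipy, OpenCV 4.12 (cv2) and the standard library are available. Lean on these libraries where they do the work, as an engineer would, in place of code of your own. Each camera call takes 0.05 s, during which the arm holds its last target. There are 200 camera calls.

## Working session

There is one attempt and no reset: what is moved stays moved. The work goes in short steps, Python scripts to look and compute and a tool call to move; the robot and the scene stay as the last step left them, time stands still between calls to the robot, and variables do not carry over. Pictures are saved under pics/ and viewed, at most 14 in all, crops included, and the job is handed in when it is done.

Besides the shell and the picture viewer there is one more tool, called as name(argument=value, ...) on one line, values as JSON. drive_tool: Moves the arm, as the interface text tells. Its arguments: {"type":"object","properties":{"series":{"type":"array"},"hand":{"type":"number"},"newtons":{"type":"number"}},"required":["series"]}

```bash
mkdir -p pics
python3 - <<'E'
from bench import r, vision
import cv2
for n in ("top","scene"):
    c=vision.camera(n); cv2.imwrite(f"pics/{n}0.png",c["color"][:,:,::-1]); print(n,c["intrinsics"],c["R"],c["t"])
c=vision.camera("wrist");print(c["mount"],c["intrinsics"])
s=r.read_state();print(s["time"],s["ee_pos"],s["eef_rot"],s["width"],s["ft_force"])
E
```

```text
top [[447.23198953   0.         317.60363475]
 [  0.         447.23198953 239.36481573]
 [  0.           0.           1.        ]] [[ 0.01096042 -0.99992371 -0.00569615]
 [-0.99612665 -0.01042142 -0.08731033]
 [ 0.08724431  0.00663104 -0.99616488]] [-0.08171571  0.48532685  1.13097387]
scene [[460.66765808   0.         312.94877703]
 [  0.         460.66765808 238.98098456]
 [  0.           0.           1.        ]] [[-0.68621867  0.72724266  0.01490127]
 [ 0.49669608  0.48344684 -0.72081354]
 [-0.53141033 -0.48723431 -0.69296882]] [ 0.38190441 -0.17284666  1.24957748]
[[-2.84673183e-04 -9.55903002e-01 -2.93682430e-01  8.07544282e-02]
 [ 9.99999927e-01 -3.47019261e-04  1.60185242e-04  3.26783638e-04]
 [-2.55035013e-04 -2.93682362e-01  9.55903031e-01 -1.78027393e-01]
 [ 0.00000000e+00  0.00000000e+00  0.00000000e+00  1.00000000e+00]] [[346.32654574   0.         319.11610346]
 [  0.         346.32654574 234.0541102 ]
 [  0.           0.           1.        ]]
0.15 [0.25288445 0.57123209 0.20535072] [ 2.06873016e-01  9.78367663e-01 -5.10790384e-04 -9.80075048e-05] 0.08698228182441377 [-0.3075508  -0.91606495  0.61957239]
```

View pics/top0.png

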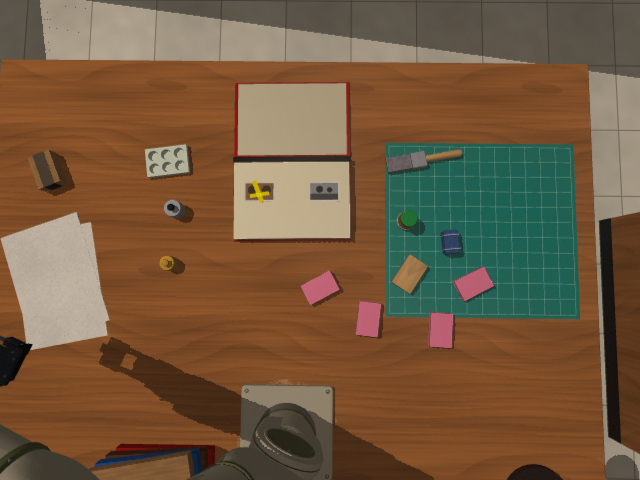

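View pics/scene0.png

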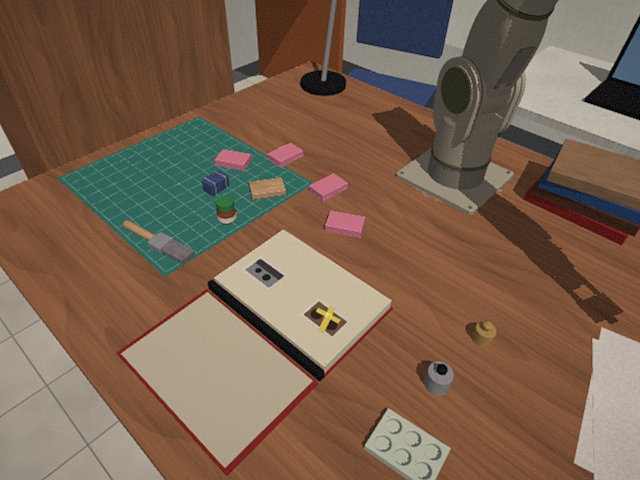

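Top view: torn photo about (259,191), whole photo (324,191), steel (174,209), brass (167,263), maple block (410,274, tilted), brick (451,242), and jar (408,220) near the block. Next, measure these.

```bash
cat > h.py <<'E'
from bench import r, vision
import cv2, numpy as np
from scipy.spatial.transform import Rotation as Ro
def cam(n):
    s=r.read_state(); c=vision.camera(n); K=c["intrinsics"]
    if n=="wrist":
        Rt=Ro.from_quat(s["eef_rot"]).as_matrix(); M=np.array(c["mount"])
        Rw=Rt@M[:3,:3]; o=Rt@M[:3,3]+s["ee_pos"]
    else: Rw=np.array(c["R"]).T; o=-Rw@c["t"]
    return dict(im=c["color"],K=K,Rw=Rw,o=o)
def cast(c,p,z):
    p=np.atleast_2d(np.array(p,float)); d=np.c_[p,np.ones(len(p))]@np.linalg.inv(c["K"]).T@c["Rw"].T
    return (c["o"]+d*((z-c["o"][2])/d[:,2])[:,None])[:,:2]
def proj(c,X):
    q=c["K"]@(c["Rw"].T@(np.array(X)-c["o"])); return q[:2]/q[2]
def blob(c,lo,hi,roi=None,k=3,show=False):
    """largest blob in HSV range within roi (x0,y0,x1,y1): contour points (pixels)"""
    h=cv2.cvtColor(c["im"],cv2.COLOR_RGB2HSV); m=cv2.inRange(h,np.array(lo),np.array(hi))
    if roi: z=np.zeros_like(m); x0,y0,x1,y1=roi; z[y0:y1,x0:x1]=m[y0:y1,x0:x1]; m=z
    if k>1: m=cv2.morphologyEx(m,cv2.MORPH_CLOSE,np.ones((k,k)))
    cs,_=cv2.findContours(m,cv2.RETR_EXTERNAL,cv2.CHAIN_APPROX_NONE)
    return max(cs,key=cv2.contourArea)[:,0] if cs else None
def rect(c,cnt,z):
    """min-area rectangle on plane z: centre, yaw(deg) of long side, long, short (mm)"""
    w=cast(c,cnt,z); (x,y),(a,b),t=cv2.minAreaRect((w*1000).astype(np.float32))
    if a<b: a,b,t=b,a,t+90
    return np.round([x,y,(t+90)%180-90,a,b],1)
E
python3 - <<'E'
from h import *
c=cam("top"); h=cv2.cvtColor(c["im"],cv2.COLOR_RGB2HSV)
for n,p in dict(block=(410,274),brick=(451,247),page=(290,215),torn=(252,191),whole=(313,186),steel=(176,214),brass=(168,267)).items(): print(n,h[p[1],p[0]])
print("page",rect(c,blob(c,(10,20,130),(35,110,255),(225,162,360,245),9),.028))
for n,p,z in [("torn",(259,191),.028),("whole",(324,191),.028),("block",(410,274),.02),("brick",(451,240),.036),("steel",(172,207),.056),("brass",(167,261),.048),("jar",(408,218),.055)]:print(n,cast(c,p,z)*1000)
E
```

```text
block [ 15 132 154]
brick [111  98 104]
page [ 19  68 192]
torn [14 96 61]
whole [ 19  23 120]
steel [ 10  12 124]
brass [ 18 184 104]
page [587.6  -7.3 -89.4 298.8 198.5]
torn [[609.54279185  76.38995655]]
whole [[611.19612627 -91.71357016]]
block [[ 399.81558237 -313.78662565]]
brick [[ 486.78338729 -415.10358426]]
steel [[561.07072956 290.74639231]]
brass [[425.36045953 300.61317784]]
jar [[ 539.33164098 -302.76855317]]
```

drive_tool(series=[[[3, -5, 0.5], 0], [[3, -5, 0.5], 0], [[3, -5, 0.5], 0], [[3, -5, 0.5], 0], [[3, -5, 0.5], 0], [[3, -5, 0.5], 0], [[3, -5, 0.5], 0], [[3, -5, 0.5], 0], [[3, -5, 0.5], 0], [[3, -5, 0.5], 0]], hand=0)

```text
time: 1.45
ee_pos: [0.5537, 0.0699, 0.2563]
eef_rot: [0.207, 0.978, 0.0, 0.0]
ft_force: [0.4, 0.2, -0.1]
width: 0.0872
grip_force: 0.0
```

Run:
```python
from h import *
c=cam("wrist"); cv2.imwrite("pics/w1.png",c["im"][:,:,::-1]); print(r.read_state()["ee_pos"])
np.save("w1.npy",c,allow_pickle=True)
```

```text
[0.5565389  0.06115383 0.25680187]
```

View pics/w1.png

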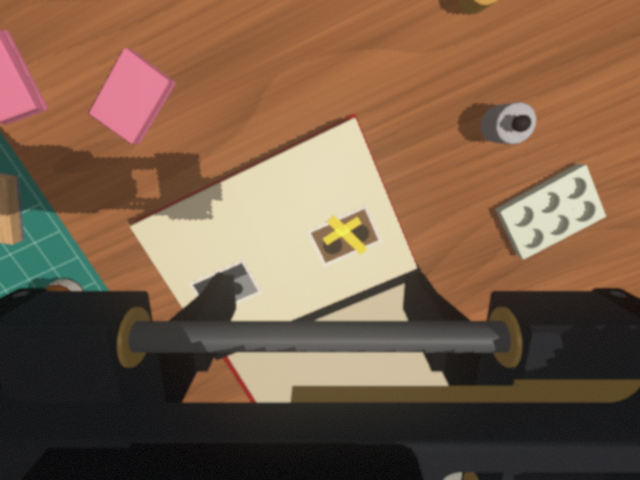

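The wrist view shows the torn photo at (345,236), with the gripper hiding the whole photo's edge. I'll retake now that the arm has settled, and measure.

Run:
```python
from h import *
for i in range(4): c=cam("wrist")
cv2.imwrite("pics/w2.png",c["im"][:,:,::-1]); print(r.read_state()["ee_pos"])
h=cv2.cvtColor(c["im"],cv2.COLOR_RGB2HSV)
# photo interior: non-page pixels inside a hand region (dark or yellow)
for n,roi in dict(torn=(300,195,390,280)).items():
    m=((h[:,:,2]<150)|(h[:,:,1]>150)|(h[:,:,1]<45)).astype(np.uint8)*255
    z=np.zeros_like(m);x0,y0,x1,y1=roi;z[y0:y1,x0:x1]=m[y0:y1,x0:x1]
    z=cv2.morphologyEx(z,cv2.MORPH_CLOSE,np.ones((5,5)))
    cs,_=cv2.findContours(z,0,1);q=max(cs,key=cv2.contourArea)[:,0]
    print(n,rect(c,q,.028),q.min(0),q.max(0))
page=blob(c,(10,15,120),(35,110,255),(120,100,425,330),5)
w=cast(c,page,.028)*1000
print("page corner far pts", cv2.approxPolyDP(w.astype(np.float32),8,True)[:,0].round(1).tolist())
t=cam("top"); print("block",rect(t,blob(t,(10,80,110),(25,200,255),(385,245,435,300),1),.02))
print("brick",rect(t,blob(t,(100,60,30),(130,255,255),(435,225,465,240+20),3),.030))
```

```text
[0.55274309 0.07201601 0.2556503 ]
torn [609.   79.5 -89.   81.6  54.5] [306 205] [382 267]
page corner far pts [[487.3999938964844, 144.0], [490.29998779296875, -153.0], [612.2999877929688, -153.8000030517578], [605.7000122070312, -125.9000015258789], [590.2999877929688, -118.5], [592.2999877929688, -53.0], [654.7999877929688, -102.30000305175781], [689.0999755859375, -29.100000381469727], [685.5999755859375, 146.10000610351562]]
block [ 420.1 -324.    57.5   55.7   40. ]
brick [ 483.3 -414.3    5.6   59.4   44.8]
```

drive_tool(series=[[[-1.5, -4, 0], -1], [[-1.5, -4, 0], -1], [[-1.5, -4, 0], -1], [[-1.5, -4, 0], -1], [[-1.5, -4, 0], -1], [[-1.5, -4, 0], -1], [[-1.5, -4, 0], -1], [[-1.5, -4, 0], -1], [[-1.5, -4, 0], -1], [[0, 0, 0], 0]])

```text
time: 3.0
ee_pos: [0.4168, -0.2902, 0.2561]
eef_rot: [0.285, 0.959, -0.0, 0.0]
ft_force: [0.2, 0.4, -0.3]
width: 0.0867
grip_force: 0.0
```

Run:
```python
from h import *
for i in range(4): c=cam("wrist")
cv2.imwrite("pics/w3.png",c["im"][:,:,::-1]); np.save("w3.npy",c,allow_pickle=True); print(r.read_state()["ee_pos"])
```

```text
[ 0.41890713 -0.28665765  0.25583935]
```

View pics/w3.png

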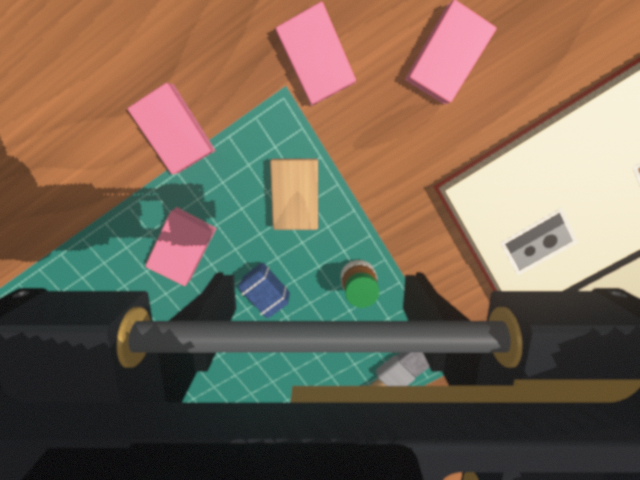

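Block at (295,195) with its width along the jaws; brick at (263,290), jar at (362,285), whole photo at (538,240).

Run:
```python
from h import *
c=np.load("w3.npy",allow_pickle=True).item()
print("block",rect(c,blob(c,(8,50,90),(28,200,255),(255,145,335,245),3),.02))
print("brick",rect(c,blob(c,(105,80,30),(130,255,255),(225,250,300,325),7),.034))
print("whole",rect(c,blob(c,(0,0,20),(179,48,235),(495,200,585,280),5),.028))
print("jar", cast(c,(362,291),.055)*1000)
a=Ro.from_quat(r.read_state()["eef_rot"]).as_matrix()[:,1]; print("jaw",np.degrees(np.arctan2(a[1],a[0])), r.read_state()["ee_pos"])
```

```text
block [ 400.2 -310.   -32.8   85.4   55.6]
brick [ 480.3 -408.3    5.6   61.9   46. ]
whole [610.1 -87.6 -88.7  75.2  49.1]
jar [[ 537.3564341  -300.78174285]]
jaw 57.30137248416241 [ 0.41890713 -0.28665765  0.25583935]
```

drive_tool(series=[[[-0.36, -0.46, -4], 0], [[-0.36, -0.46, -4], 0], [[-0.36, -0.46, -4], 0], [[-0.36, -0.46, -4], 0], [[-0.36, -0.46, -4], 0], [[0, 0, -1.6], 0], [[0, 0, -1.2], 0], [[0, 0, -0.9], 0], [[0, 0, -0.4], 0], [[0, 0, 0], 0]])

```text
time: 4.45
ee_pos: [0.4003, -0.3115, 0.0153]
eef_rot: [0.283, 0.959, 0.0, 0.0]
ft_force: [0.1, 0.1, -1.0]
width: 0.0871
grip_force: 0.0
```

drive_tool(series=[[[0, 0, -0.3], 0], [[0, 0, 0], 0], [[0, 0, 0], 0], [[0, 0, 0], 0], [[0, 0, 0], 0], [[0, 0, 0], 0], [[0, 0, 0], 0], [[0, 0, 0], 0], [[0, 0, 0], 0], [[0, 0, 0], 0]], hand=1, newtons=25)

```text
time: 5.7
ee_pos: [0.4, -0.3115, 0.012]
eef_rot: [0.283, 0.959, 0.0, 0.0]
ft_force: [-0.4, -0.3, 0.4]
width: 0.0017
grip_force: 0.0
```

The fingers shut on nothing, so I'll look before moving.

Run:
```python
from h import *
c=cam("wrist");t=cam("scene")
cv2.imwrite("pics/w4.png",np.vstack([c["im"][60:400,100:560,::-1],cv2.resize(t["im"][120:230,180:333,::-1],(460,240))]));print(r.read_state()["width"])
t=cam("top");print("block",rect(t,blob(t,(10,80,110),(25,200,255),(385,245,440,300),1),.02))
```

```text
0.0007877517277671183
block [ 375.8 -283.3   54.9   35.    12.8]
```

View pics/w4.png

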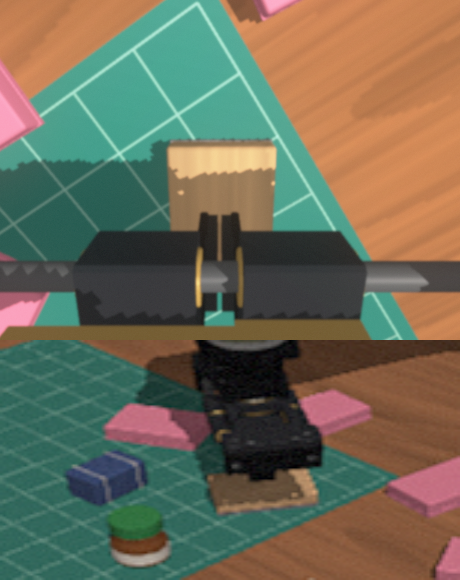

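The closed fingers sit over the block rather than around it. I'll raise and look again.

drive_tool(series=[[[0, 0, 0.5], 0], [[0, 0, 1], 0], [[0, 0, 1.5], 0], [[0, 0, 2], 0], [[0, 0, 2], 0], [[0, 0, 2], 0], [[0, 0, 2], 0], [[0, 0, 1], 0], [[0, 0, 0], 0], [[0, 0, 0], 0]], hand=0)

```text
time: 7.1
ee_pos: [0.3997, -0.3112, 0.1315]
eef_rot: [0.283, 0.959, 0.0, -0.0]
ft_force: [0.1, 0.0, 0.2]
width: 0.0854
grip_force: 0.0
```

Run:
```python
from h import *
print(r.finger_overhang, [x for x in dir(r) if x[0]!="_"])
for i in range(3): c=cam("wrist")
t=cam("scene");s=r.read_state();print(s["ee_pos"],s["width"])
np.save("w5.npy",c,allow_pickle=True)
cv2.imwrite("pics/w5.png",np.vstack([c["im"][0:340,100:560,::-1],cv2.resize(t["im"][120:230,180:333,::-1],(460,240))]))
print("block",rect(c,blob(c,(8,50,90),(28,200,255),(240,80,420,290),3),.02))
```

```text
0.008 ['PlanningError', 'close_job', 'finger_overhang', 'read_state']
[ 0.39969324 -0.31135871  0.13144666] 0.08669631872762702
block [ 3.856e+02 -2.172e+02 -1.000e-01  1.696e+02  6.750e+01]
```

View pics/w5.png

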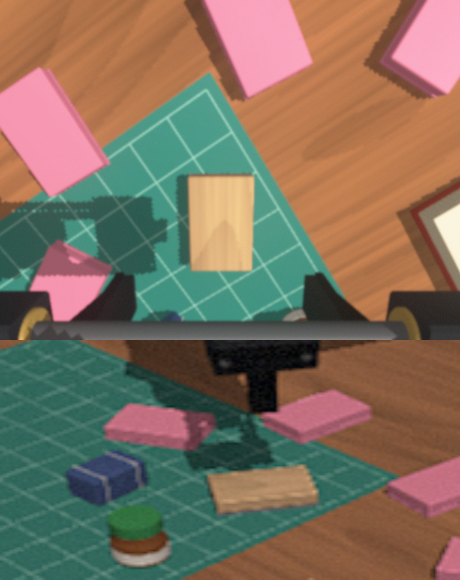

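The block is unmoved and under the TCP, so the fingers somehow closed without holding it. I'll check alignment from this height and also test against other views.

Run:
```python
from h import *
c=np.load("w5.npy",allow_pickle=True).item()
b=blob(c,(8,40,120),(28,160,255),(280,165,360,285),3); print("wrist",rect(c,b,.02),rect(c,b,.0))
s=cam("scene"); b=blob(s,(8,60,100),(24,200,255),(240,172,295,205),1)
print(rect(s,b,.02), b.min(0),b.max(0))
p=np.array([400.,-311,20])/1000
print("scene px of centre top/bottom",proj(s,p),proj(s,p-[0,0,.02]), "wrist",proj(c,p))
cv2.imwrite("pics/s5.png",cv2.resize(s["im"][160:225,225:310,::-1],None,fx=7,fy=7,interpolation=2))
```

```text
wrist [ 399.5 -309.4  -32.7   86.2   55.7] [ 404.1 -312.3  -32.7   92.1   59.5]
[ 407.8 -300.6  -32.7   86.3   75. ] [249 177] [285 199]
scene px of centre top/bottom [266.49411499 184.49523198] [266.92030227 190.71818471] wrist [319.16026331 225.51446205]
```

View pics/s5.png

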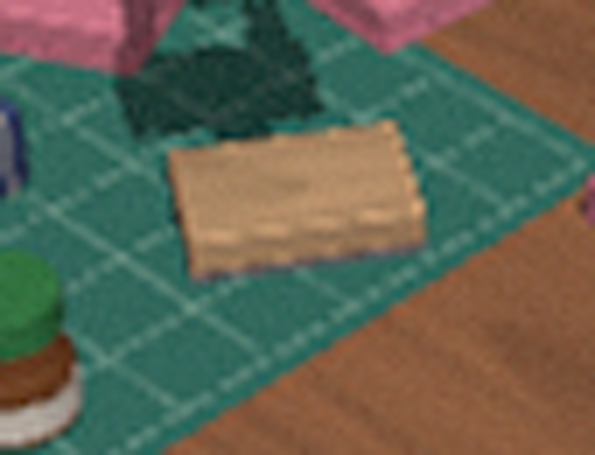

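Scene crop: the block is a normal ~20 mm slab, unmoved, correctly located at (400,-310). Retry, closing in a watched manner.

drive_tool(series=[[[0, 0.1, -3], 0], [[0, 0, -3], 0], [[0, 0, -2.5], 0], [[0, 0, -1.5], 0], [[0, 0, -1], 0], [[0, 0, -0.6], 0], [[0, 0, -0.4], 0], [[0, 0, 0], 0], [[0, 0, 0], 0], [[0, 0, 0], 0]])

```text
time: 8.6
ee_pos: [0.4002, -0.3106, 0.0123]
eef_rot: [0.283, 0.959, 0.0, 0.0]
ft_force: [-1.4, -0.9, -0.6]
width: 0.0871
grip_force: 0.0
```

drive_tool(series=[[[0, 0, 0], 0], [[0, 0, 0], 0], [[0, 0, 0], 0], [[0, 0, 0], 0], [[0, 0, 0], 0], [[0, 0, 0], 0], [[0, 0, 0], 0], [[0, 0, 0], 0], [[0, 0, 0], 0], [[0, 0, 0], 0]], hand=0.5, newtons=20)

```text
time: 9.85
ee_pos: [0.4, -0.3105, 0.012]
eef_rot: [0.283, 0.959, 0.0, 0.0]
ft_force: [0.7, -0.1, 0.5]
width: 0.0436
grip_force: 0.0
```

Run:
```python
from h import *
c=cam("wrist");t=cam("scene")
cv2.imwrite("pics/w6.png",np.vstack([c["im"][60:400,100:560,::-1],cv2.resize(t["im"][140:210,210:308,::-1],(460,240))]));s=r.read_state();print(s["width"],s["grip_force"],s["ee_pos"])
```

```text
0.04365804932033655 0.0 [ 0.40000204 -0.3105023   0.01197489]
```

View pics/w6.png

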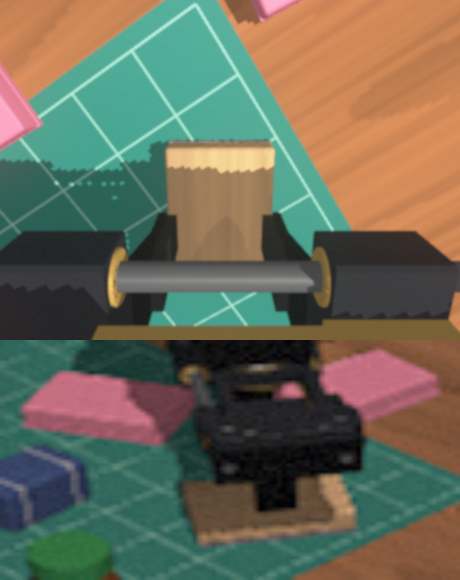

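The wrist picture puts the visible fingertip edge at crop row ~212. Tips 8 mm ahead of the TCP would show at row ~198, so row 212 means they are about 12 mm behind it. In the scene view the tips also hover on the block's top. So the fingers are effectively about 20 mm shorter than stated. I'll open and go 16 mm lower, slowly, watching the force.

drive_tool(series=[[[0, 0, 0], 0], [[0, 0, 0], 0], [[0, 0, 0], 0], [[0, 0, 0], 0], [[0, 0, -0.4], 0], [[0, 0, -0.4], 0], [[0, 0, -0.3], 0], [[0, 0, -0.1], 0], [[0, 0, 0], 0], [[0, 0, 0], 0]], hand=0)

```text
time: 11.2
ee_pos: [0.4001, -0.3105, 0.0001]
eef_rot: [0.283, 0.959, 0.0, 0.0]
ft_force: [-0.2, -0.3, -0.9]
width: 0.0871
grip_force: 0.0
```

drive_tool(series=[[[0, 0, -0.1], 0], [[0, 0, -0.1], 0], [[0, 0, -0.1], 0], [[0, 0, -0.1], 0], [[0, 0, 0], 0], [[0, 0, 0], 0], [[0, 0, 0], 0], [[0, 0, 0], 0], [[0, 0, 0], 0], [[0, 0, 0], 0]])

```text
time: 12.45
ee_pos: [0.4, -0.3105, -0.004]
eef_rot: [0.283, 0.959, 0.0, -0.0]
ft_force: [-0.2, -0.0, -0.2]
width: 0.0868
grip_force: 0.0
```

drive_tool(series=[[[0, 0, 0], 0], [[0, 0, 0], 0], [[0, 0, 0], 0], [[0, 0, 0], 0], [[0, 0, 0], 0], [[0, 0, 0], 0], [[0, 0, 0], 0], [[0, 0, 0], 0], [[0, 0, 0], 0], [[0, 0, 0], 0]], hand=0.5)

```text
time: 13.7
ee_pos: [0.4, -0.3105, -0.004]
eef_rot: [0.283, 0.959, 0.0, -0.0]
ft_force: [0.1, 0.3, -0.4]
width: 0.0554
grip_force: 20.0
```

Gripped (55.4 mm). Lift, carry and turn towards the torn photo.

drive_tool(series=[[[0, 0, 1], 0], [[0, 0, 2.5], 0], [[0, 0, 3.5], 0], [[1, 2, 3], -3], [[2, 3.9, 2], -5], [[2.1, 4, 0], -6], [[2.1, 4, 0], -6], [[2.1, 4, 0], -6], [[2.1, 4, 0], -6], [[2.1, 4, 0], -6]])

```text
time: 14.95
ee_pos: [0.5356, -0.0503, 0.1167]
eef_rot: [0.581, 0.814, 0.0, 0.0]
ft_force: [0.2, -1.0, -0.7]
width: 0.0557
grip_force: 20.0
```

drive_tool(series=[[[2.1, 4, 0], -6], [[2.1, 4, 0], -6], [[2, 3, 0], -4], [[1, 1.6, 0], -2], [[0.4, 0.5, -1], -0.6], [[0, 0, -2], 0], [[0, 0, 0], 0], [[0, 0, 0], 0], [[0, 0, 0], 0], [[0, 0, 0], 0]])

```text
time: 16.2
ee_pos: [0.6112, 0.0794, 0.0864]
eef_rot: [0.704, 0.71, 0.0, 0.0]
ft_force: [-0.1, 0.2, -0.5]
width: 0.0558
grip_force: 20.0
```

Run:
```python
from h import *
for i in range(2): c=cam("wrist")
np.save("w7.npy",c,allow_pickle=True)
s=r.read_state();a=Ro.from_quat(s["eef_rot"]).as_matrix()[:,1]; print("jaw",np.degrees(np.arctan2(a[1],a[0])),s["ee_pos"],s["width"])
cv2.imwrite("pics/w7.png",c["im"][:,:,::-1])
```

```text
jaw 0.5210358138249486 [0.61114907 0.0795389  0.08627823] 0.055682112785037846
```

View pics/w7.png

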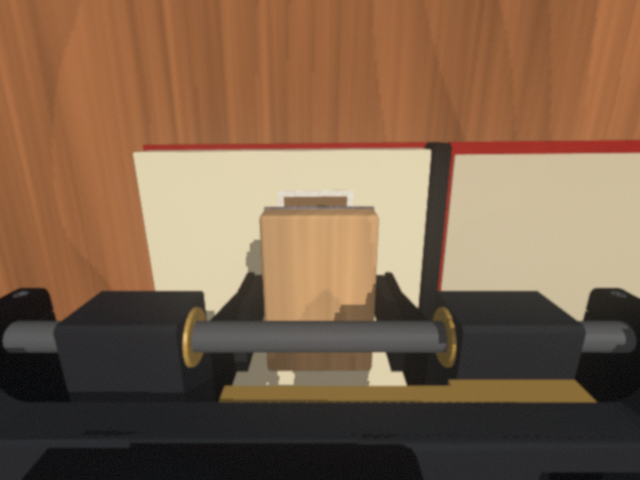

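The held block (262-378, 207-365) hangs above the photo, whose left border shows at (277-354,191). Compute its offset.

Run:
```python
from h import *
c=np.load("w7.npy",allow_pickle=True).item()
print("photo edge corners",cast(c,[(278,191.5),(353.5,191.5)],.028)*1000)
print("page left corners",cast(c,[(134.5,152.5),(430,150)],.028)*1000)
zt=.0863+.004+.020 # block top height now
print("block top far corners",cast(c,[(261.5,213),(377.5,213)],zt)*1000, cast(c,[(261.5,208),(377.5,208)],zt)*1000)
```

```text
photo edge corners [[582.87069306 118.49200122]
 [634.81484214 118.93829641]]
page left corners [[488.05479034 143.84268401]
 [684.61465679 147.17187472]]
block top far corners [[584.7232715  123.17530989]
 [637.72054612 123.62763899]] [[584.81667819 125.51134533]
 [637.58468947 125.96242562]]
```

drive_tool(series=[[[-0.2, 0, -1], 0], [[0, 0, -1.5], 0], [[0, 0, -1.2], 0], [[0, 0, -0.8], 0], [[0, 0, -0.5], 0], [[0, 0, -0.2], 0], [[0, 0, -0.1], 0], [[0, 0, -0.1], 0], [[0, 0, 0], 0], [[0, 0, 0], 0]])

```text
time: 17.55
ee_pos: [0.6091, 0.0796, 0.0321]
eef_rot: [0.704, 0.71, 0.0, 0.0]
ft_force: [-0.4, -0.2, -0.8]
width: 0.0559
grip_force: 20.0
```

drive_tool(series=[[[0, 0, -0.1], 0], [[0, 0, -0.1], 0], [[0, 0, -0.1], 0], [[0, 0, -0.1], 0], [[0, 0, -0.1], 0], [[0, 0, -0.05], 0], [[0, 0, 0], 0], [[0, 0, 0], 0], [[0, 0, 0], 0], [[0, 0, 0], 0]])

```text
time: 18.8
ee_pos: [0.609, 0.0795, 0.0265]
eef_rot: [0.704, 0.71, 0.0, 0.0]
ft_force: [0.3, 0.3, -0.8]
width: 0.0558
grip_force: 20.0
```

drive_tool(series=[[[0, 0, -0.05], 0], [[0, 0, -0.05], 0], [[0, 0, -0.05], 0], [[0, 0, -0.05], 0], [[0, 0, -0.05], 0], [[0, 0, 0], 0], [[0, 0, 0], 0], [[0, 0, 0], 0], [[0, 0, 0], 0], [[0, 0, 0], 0]])

```text
time: 20.05
ee_pos: [0.609, 0.0795, 0.024]
eef_rot: [0.704, 0.71, 0.0, 0.0]
ft_force: [-0.8, 0.5, 0.2]
width: 0.0558
grip_force: 20.0
```

drive_tool(series=[[[0, 0, -0.04], 0], [[0, 0, -0.04], 0], [[0, 0, -0.02], 0], [[0, 0, 0], 0], [[0, 0, 0], 0], [[0, 0, 0], 0], [[0, 0, 0], 0], [[0, 0, 0], 0], [[0, 0, 0], 0], [[0, 0, 0], 0]])

```text
time: 21.3
ee_pos: [0.6091, 0.0796, 0.024]
eef_rot: [0.704, 0.71, 0.0, -0.0]
ft_force: [-5.7, -1.0, 11.8]
width: 0.0557
grip_force: 20.0
```

Contact felt. Release, and rise.

drive_tool(series=[[[0, 0, 0.1], 0], [[0, 0, 0], 0], [[0, 0, 0], 0], [[0, 0, 0], 0], [[0, 0, 0], 0], [[0, 0, 0.5], 0], [[0, 0, 2], 0], [[0, 0, 4], 0], [[0, 1, 5], 0], [[0, 2, 5], 0]], hand=0)

```text
time: 22.55
ee_pos: [0.6091, 0.1085, 0.1923]
eef_rot: [0.705, 0.709, 0.001, 0.001]
ft_force: [1.4, -0.0, 0.1]
width: 0.087
grip_force: 0.0
```

drive_tool(series=[[[-0.7, 2.5, 0], 0], [[-0.7, 2.5, 0], 0], [[-0.7, 2.5, 0], 0], [[-0.7, 2.5, 0], 0], [[-0.5, 2, 0], 0], [[0, 2, 0], 0], [[0, 0, 0], 0], [[0, 0, 0], 0], [[0, 0, 0], 0], [[0, 0, 0], 0]])

```text
time: 23.8
ee_pos: [0.5762, 0.2487, 0.189]
eef_rot: [0.704, 0.71, 0.0, 0.0]
ft_force: [-1.0, 0.2, 0.1]
width: 0.0869
grip_force: 0.0
```

Run:
```python
from h import *
for i in range(2): c=cam("wrist")
t=cam("top"); np.save("w8.npy",c,allow_pickle=True); np.save("t8.npy",t,allow_pickle=True)
s=r.read_state();print(s["ee_pos"],s["width"])
cv2.imwrite("pics/w8.png",np.hstack([c["im"][:400,:,::-1],cv2.resize(t["im"][180:205,240:250+20,::-1],(150,125))[:125].repeat(1,0) if 0 else np.zeros((400,0,3),np.uint8)]))
print("block top view",rect(t,blob(t,(8,85,110),(25,200,255),(235,170,290,212),1),.048))
```

```text
[0.57608918 0.24926126 0.18902135] 0.08732064008674935
block top view [609.5  75.3 -89.4  84.2  54.1]
```

View pics/w8.png

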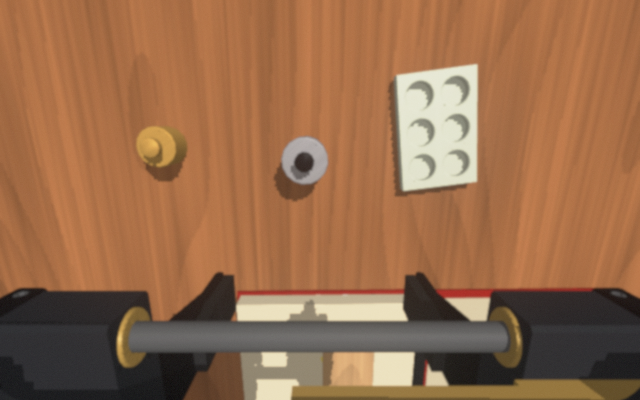

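Steel rim centre (305,160), knob (304,162); brass knob (151,150), rim (160,147); palette right of the steel at x≥396.

Run:
```python
from h import *
c=np.load("w8.npy",allow_pickle=True).item()
print("steel rim",cast(c,(305,160),.04)*1000,"knob",cast(c,(303.5,162),.056)*1000)
print("brass rim",cast(c,(157,146),.032)*1000,"knob",cast(c,(151,149.5),.048)*1000)
print("palette",cast(c,[(397,75),(402,191)],.014)*1000)
```

```text
steel rim [[562.9816286  301.41944525]] knob [[562.27334424 301.07781383]]
brass rim [[423.82325093 312.50916964]] knob [[425.30673328 310.25864494]]
palette [[648.26128619 377.81590198]
 [661.48094519 268.67440052]]
```

drive_tool(series=[[[-0.4, 1.3, -1], 0], [[-0.4, 1.3, -1.5], 0], [[-0.4, 1.3, -1.5], 0], [[-0.2, 1.2, -1.5], 0], [[0, 0, -1], 0], [[0, 0, 0], 0], [[0, 0, 0], 0], [[0, 0, 0], 0], [[0, 0, 0], 0], [[0, 0, 0], 0]])

```text
time: 25.2
ee_pos: [0.5621, 0.3005, 0.1242]
eef_rot: [0.704, 0.71, 0.0, 0.0]
ft_force: [-1.5, 0.3, 1.0]
width: 0.0872
grip_force: 0.0
```

Run:
```python
from h import *
for i in range(2): c=cam("wrist")
s=r.read_state();print(s["ee_pos"])
cv2.imwrite("pics/w9.png",c["im"][100:340,200:440,::-1]); np.save("w9.npy",c,allow_pickle=True)
print(proj(c,[*s["ee_pos"][:2],.056]),proj(c,[*s["ee_pos"][:2],.04]))
b=blob(c,(0,0,90),(179,60,255),(230,130,410,290),7); print(cv2.minEnclosingCircle(b))
b=blob(c,(0,0,0),(179,255,60),(285,180,355,265),3); print("knob",cv2.minEnclosingCircle(b))
```

```text
[0.56203969 0.30053062 0.12407097]
[318.62928966 241.24036311] [318.64505392 234.9210657 ]
((318.5, 229.06666564941406), 30.269792556762695)
knob ((318.5, 238.5), 10.12432861328125)
```

View pics/w9.png

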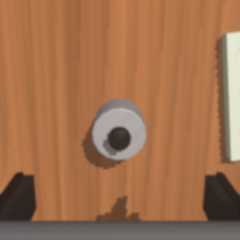

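Knob at crop (119,139); steel lies 2 mm further in +y than the TCP. Descend and grasp.

drive_tool(series=[[[0, 0.2, -1.5], 0], [[0, 0, -2.5], 0], [[0, 0, -2.5], 0], [[0, 0, -2], 0], [[0, 0, -1.5], 0], [[0, 0, -1], 0], [[0, 0, -0.5], 0], [[0, 0, -0.3], 0], [[0, 0, 0], 0], [[0, 0, 0], 0]])

```text
time: 26.55
ee_pos: [0.5623, 0.3027, 0.0064]
eef_rot: [0.704, 0.71, 0.0, 0.0]
ft_force: [0.1, 0.7, -0.1]
width: 0.0872
grip_force: 0.0
```

drive_tool(series=[[[0, 0, 0], 0], [[0, 0, 0], 0], [[0, 0, 0], 0], [[0, 0, 0], 0], [[0, 0, 0], 0], [[0, 0, 0], 0], [[0, 0, 0], 0], [[0, 0, 0], 0], [[0, 0, 0], 0], [[0, 0, 0], 0]], hand=0.6, newtons=35)

```text
time: 27.8
ee_pos: [0.562, 0.3025, 0.006]
eef_rot: [0.704, 0.71, 0.0, 0.0]
ft_force: [-0.5, -0.6, -0.3]
width: 0.0429
grip_force: 35.0
```

drive_tool(series=[[[0, 0, 1], 0], [[0, 0, 2.5], 0], [[0, 0, 4], 0], [[0.3, -1.5, 3], 0], [[0.8, -3.5, 1.5], 0], [[0.8, -4, 0], 0], [[0.8, -4, 0], 0], [[0.8, -4, 0], 0], [[0.7, -3, 0], 0], [[0.5, -2.2, 0], 0]])

```text
time: 29.05
ee_pos: [0.6089, 0.0785, 0.1262]
eef_rot: [0.705, 0.71, -0.0, -0.0]
ft_force: [0.1, 0.0, -4.2]
width: 0.0433
grip_force: 35.0
```

drive_tool(series=[[[0, -0.1, 0], 0], [[0, 0, -1], 0], [[0, 0, -1.5], 0], [[0, 0, -1.5], 0], [[0, 0, -0.5], 0], [[0, 0, -0.5], 0], [[0, 0, 0], 0], [[0, 0, 0], 0], [[0, 0, 0], 0], [[0, 0, 0], 0]])

```text
time: 30.3
ee_pos: [0.6091, 0.0795, 0.0762]
eef_rot: [0.704, 0.71, 0.0, 0.0]
ft_force: [-0.6, 0.4, -4.6]
width: 0.043
grip_force: 35.0
```

Run:
```python
from h import *
for i in range(2): c=cam("wrist")
s=r.read_state();print(s["ee_pos"],s["width"])
cv2.imwrite("pics/w10.png",c["im"][100:400,170:470,::-1]); np.save("w10.npy",c,allow_pickle=True)
```

```text
[0.60905566 0.07957075 0.07608731] 0.04294160429116436
```

View pics/w10.png

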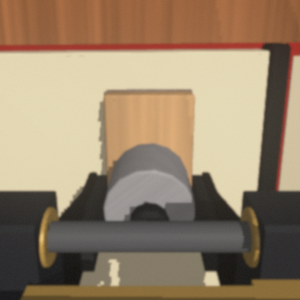

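Steel held above the block, whose far-left top edge is at crop (106-194, 95). Compute the block's centre.

Run:
```python
from h import *
c=np.load("w10.npy",allow_pickle=True).item()
h=cv2.cvtColor(c["im"],cv2.COLOR_RGB2HSV)
print(cast(c,[(276,195),(364,195)],.048)*1000)
print([tuple(h[y,320]) for y in range(186,202,2)],[(x,tuple(h[215,x])) for x in list(range(270,282,2))+list(range(360,372,2))])
```

```text
[[583.06540195 121.76738058]
 [636.0327665  122.22533716]]
[(np.uint8(23), np.uint8(53), np.uint8(227)), (np.uint8(20), np.uint8(58), np.uint8(208)), (np.uint8(15), np.uint8(57), np.uint8(151)), (np.uint8(16), np.uint8(105), np.uint8(158)), (np.uint8(15), np.uint8(114), np.uint8(183)), (np.uint8(16), np.uint8(114), np.uint8(210)), (np.uint8(15), np.uint8(115), np.uint8(211)), (np.uint8(15), np.uint8(113), np.uint8(209))] [(270, (np.uint8(22), np.uint8(57), np.uint8(143))), (272, (np.uint8(19), np.uint8(60), np.uint8(140))), (274, (np.uint8(16), np.uint8(90), np.uint8(147))), (276, (np.uint8(16), np.uint8(111), np.uint8(182))), (278, (np.uint8(15), np.uint8(112), np.uint8(196))), (280, (np.uint8(15), np.uint8(111), np.uint8(196))), (360, (np.uint8(15), np.uint8(113), np.uint8(209))), (362, (np.uint8(16), np.uint8(110), np.uint8(206))), (364, (np.uint8(17), np.uint8(75), np.uint8(210))), (366, (np.uint8(23), np.uint8(53), np.uint8(228))), (368, (np.uint8(23), np.uint8(51), np.uint8(228))), (370, (np.uint8(23), np.uint8(53), np.uint8(229)))]
```

drive_tool(series=[[[0, 0, -0.6], 0], [[0, 0, -0.6], 0], [[0, 0, -0.3], 0], [[0, 0, -0.2], 0], [[0, 0, -0.1], 0], [[0, 0, -0.1], 0], [[0, 0, -0.1], 0], [[0, 0, -0.05], 0], [[0, 0, 0], 0], [[0, 0, 0], 0]])

```text
time: 31.65
ee_pos: [0.609, 0.0795, 0.0555]
eef_rot: [0.704, 0.71, 0.0, 0.0]
ft_force: [-0.7, -0.9, -4.4]
width: 0.043
grip_force: 35.0
```

drive_tool(series=[[[0, 0, -0.05], 0], [[0, 0, -0.05], 0], [[0, 0, -0.03], 0], [[0, 0, -0.03], 0], [[0, 0, -0.02], 0], [[0, 0, 0], 0], [[0, 0, 0], 0], [[0, 0, 0], 0], [[0, 0, 0], 0], [[0, 0, 0], 0]])

```text
time: 32.9
ee_pos: [0.609, 0.0795, 0.0539]
eef_rot: [0.704, 0.71, 0.0, -0.0]
ft_force: [-4.3, 0.0, 6.4]
width: 0.0433
grip_force: 35.0
```

drive_tool(series=[[[0, 0, 0], 0], [[0, 0, 0], 0], [[0, 0, 0], 0], [[0, 0, 0], 0], [[0, 0, 0], 0], [[0, 0, 0.5], 0], [[0, 0, 2], 0], [[0, 0, 3.5], 0], [[0, 0, 4], 0], [[-2, 2.5, 0], 0]], hand=0)

```text
time: 34.15
ee_pos: [0.5919, 0.1024, 0.1587]
eef_rot: [0.706, 0.709, 0.003, 0.002]
ft_force: [1.3, 0.7, 0.4]
width: 0.0866
grip_force: 0.0
```

drive_tool(series=[[[-3, 3.8, 0], 0], [[-3, 3.8, 0], 0], [[-3, 3.8, 0], 0], [[-3, 3.8, 0], 0], [[-2.5, 3, -1], 0], [[-1.5, 2, -1], 0], [[-0.5, 0.5, -0.5], 0], [[0, 0, 0], 0], [[0, 0, 0], 0], [[0, 0, 0], 0]])

```text
time: 35.4
ee_pos: [0.4249, 0.3108, 0.1291]
eef_rot: [0.704, 0.71, 0.0, 0.0]
ft_force: [0.4, -0.1, 0.8]
width: 0.0869
grip_force: 0.0
```

Run:
```python
from h import *
for i in range(2): c=cam("wrist")
s=r.read_state();print(s["ee_pos"]); e=s["ee_pos"][:2]
np.save("w11.npy",c,allow_pickle=True)
print("expected knob",proj(c,[*e,.048]))
b=blob(c,(15,140,60),(30,255,255),(230,130,410,290),5)
print(cv2.minEnclosingCircle(b),cv2.boundingRect(b))
m=cv2.moments(b);p=(m["m10"]/m["m00"],m["m01"]/m["m00"]);print(p,cast(c,p,.03)*1000)
t=cam("top");np.save("t11.npy",t,allow_pickle=True)
```

```text
[0.42451732 0.31106801 0.12888103]
expected knob [318.44410975 235.89920774]
((315.0115051269531, 224.90792846679688), 25.407188415527344) (292, 200, 47, 51)
(315.11535938524975, 225.24308874519724) [[421.70965871 314.69200345]]
```

drive_tool(series=[[[-0.3, 0.2, -1.5], 0], [[0, 0, -2.5], 0], [[0, 0, -2.5], 0], [[0, 0, -2.5], 0], [[0, 0, -1.5], 0], [[0, 0, -1.2], 0], [[0, 0, -0.6], 0], [[0, 0, -0.4], 0], [[0, 0, 0], 0], [[0, 0, 0], 0]])

```text
time: 36.8
ee_pos: [0.4213, 0.3137, 0.0021]
eef_rot: [0.704, 0.71, 0.0, -0.0]
ft_force: [0.5, -0.7, 0.3]
width: 0.0869
grip_force: 0.0
```

drive_tool(series=[[[0, 0, 0], 0], [[0, 0, 0], 0], [[0, 0, 0], 0], [[0, 0, 0], 0], [[0, 0, 0], 0], [[0, 0, 0], 0], [[0, 0, 0], 0], [[0, 0, 0], 0], [[0, 0, 0], 0], [[0, 0, 0], 0]], hand=0.68, newtons=35)

```text
time: 38.05
ee_pos: [0.4211, 0.3135, 0.0017]
eef_rot: [0.704, 0.71, 0.0, 0.0]
ft_force: [0.1, 1.0, 0.2]
width: 0.0368
grip_force: 35.0
```

Run:
```python
from h import *
t=np.load("t11.npy",allow_pickle=True).item(); t["im"]=cv2.imread("pics/top0.png")[:,:,::-1].copy()
h=cv2.cvtColor(t["im"],cv2.COLOR_RGB2HSV)
m=((h[:,:,2]<150)|(h[:,:,1]>150)|(h[:,:,1]<45)).astype(np.uint8)*255
for x0,y0,x1,y1 in [(242,177,278,206),(304,177,344,206)]:
    z=np.zeros_like(m);z[y0:y1,x0:x1]=m[y0:y1,x0:x1];z=cv2.morphologyEx(z,3,np.ones((5,5)))
    cs,_=cv2.findContours(z,0,1);q=max(cs,key=cv2.contourArea)[:,0]+.0; print(rect(t,q,.028))
```

```text
[609.6  76.5 -88.9  77.8  57.8]
[611.2 -90.4 -89.4  75.1  47.2]
```

drive_tool(series=[[[0, 0, 1], 0], [[0, 0, 3], 0], [[0, 0, 4], 0], [[0.5, -1.5, 4], 0], [[2.5, -4, 0], 0], [[2.8, -4.7, 0], 0], [[2.8, -4.7, 0], 0], [[2.8, -4.7, 0], 0], [[2.8, -4.7, 0], 0], [[2.5, -4, 0], 0]])

```text
time: 39.3
ee_pos: [0.5885, 0.0285, 0.1221]
eef_rot: [0.704, 0.71, 0.0, -0.0]
ft_force: [1.3, 1.2, -3.1]
width: 0.0371
grip_force: 35.0
```

drive_tool(series=[[[1.2, -2, 0], 0], [[0.8, -1.2, 0], 0], [[0.2, -0.3, -1], 0], [[0, 0, -2], 0], [[0, 0, -2.5], 0], [[0, 0, -1.5], 0], [[0, 0, -1], 0], [[0, 0, -0.5], 0], [[0, 0, -0.3], 0], [[0, 0, 0], 0]])

```text
time: 40.55
ee_pos: [0.6102, -0.0045, 0.0339]
eef_rot: [0.704, 0.71, 0.0, 0.0]
ft_force: [0.8, -0.3, -2.3]
width: 0.0366
grip_force: 35.0
```

drive_tool(series=[[[0, 0, -0.1], 0], [[0, 0, -0.1], 0], [[0, 0, -0.1], 0], [[0, 0, -0.05], 0], [[0, 0, -0.05], 0], [[0, 0, -0.05], 0], [[0, 0, -0.03], 0], [[0, 0, 0], 0], [[0, 0, 0], 0], [[0, 0, 0], 0]])

```text
time: 41.8
ee_pos: [0.6101, -0.0045, 0.0297]
eef_rot: [0.704, 0.71, 0.0, -0.0]
ft_force: [-5.1, 0.2, 7.9]
width: 0.0365
grip_force: 35.0
```

drive_tool(series=[[[0, 0, 0], 0], [[0, 0, 0], 0], [[0, 0, 0], 0], [[0, 0, 0], 0], [[0, 0, 0], 0], [[0, 0, 0.5], 0], [[0, 0, 2], 0], [[0, 0, 3.5], 0], [[0, 0, 5], 0], [[0, -2, 3], 0]], hand=0)

```text
time: 43.05
ee_pos: [0.6111, -0.0233, 0.1729]
eef_rot: [0.703, 0.711, 0.002, 0.001]
ft_force: [-0.2, 0.0, -0.3]
width: 0.087
grip_force: 0.0
```

drive_tool(series=[[[-1, -4, 0], -8], [[-1.5, -4.3, 0], -9], [[-1.5, -4.5, 0], -9], [[-1.5, -4.5, 0], -9], [[-1.5, -4.5, 0], -9], [[-1.5, -4.5, 0], -9], [[-1.5, -4.5, 0], -9], [[-1.5, -4.5, 0], -9], [[-1, -2, 0], -9], [[-0.5, -1, 0], -5]])

```text
time: 44.3
ee_pos: [0.4789, -0.4092, 0.1704]
eef_rot: [0.999, 0.045, 0.0, 0.0]
ft_force: [0.3, 0.3, 0.4]
width: 0.0873
grip_force: 0.0
```

drive_tool(series=[[[0, 0, -1], 0], [[0, 0, -1], 0], [[0, 0, 0], 0], [[0, 0, 0], 0], [[0, 0, 0], 0], [[0, 0, 0], 0], [[0, 0, 0], 0], [[0, 0, 0], 0], [[0, 0, 0], 0], [[0, 0, 0], 0]])

```text
time: 45.55
ee_pos: [0.48, -0.4075, 0.1488]
eef_rot: [0.999, 0.048, -0.0, 0.0]
ft_force: [-0.1, 0.3, 0.2]
width: 0.087
grip_force: 0.0
```

Run:
```python
from h import *
for i in range(2): c=cam("wrist")
s=r.read_state();a=Ro.from_quat(s["eef_rot"]).as_matrix()[:,1]; print("jaw",np.degrees(np.arctan2(a[1],a[0])),s["ee_pos"])
np.save("w12.npy",c,allow_pickle=True)
b=blob(c,(100,60,20),(130,255,255),(220,100,420,300),9); print("brick",rect(c,b,.036),cv2.boundingRect(b),proj(c,[*s["ee_pos"][:2],.036]))
cv2.imwrite("pics/w12.png",c["im"][60:340,160:480,::-1])
```

```text
jaw -84.48270490192454 [ 0.47999001 -0.40750286  0.14887467]
brick [ 487.1 -413.6    5.5   60.7   36.8] (306, 183, 43, 69) [319.44740064 225.24116408]
```

View pics/w12.png

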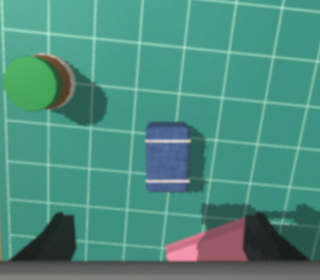

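Brick at crop (167,157), aligned with the jaws; jar at (33,83), pink slab clear of the fingers. Shift (+0.7,-0.6) and descend.

drive_tool(series=[[[0.35, -0.3, -1], 0], [[0.35, -0.3, -2], 0], [[0, 0, -3], 0], [[0, 0, -3], 0], [[0, 0, -2], 0], [[0, 0, -1.5], 0], [[0, 0, -1], 0], [[0, 0, -0.5], 0], [[0, 0, -0.3], 0], [[0, 0, 0], 0]])

```text
time: 46.9
ee_pos: [0.4872, -0.4136, 0.0062]
eef_rot: [0.999, 0.048, 0.0, 0.0]
ft_force: [-0.2, 0.4, 0.2]
width: 0.0871
grip_force: 0.0
```

drive_tool(series=[[[0, 0, 0], 0], [[0, 0, 0], 0], [[0, 0, 0], 0], [[0, 0, 0], 0], [[0, 0, 0], 0], [[0, 0, 0], 0], [[0, 0, 0], 0], [[0, 0, 0], 0], [[0, 0, 0], 0], [[0, 0, 0], 0]], hand=0.7, newtons=45)

```text
time: 48.15
ee_pos: [0.487, -0.4136, 0.0059]
eef_rot: [0.999, 0.048, 0.0, 0.0]
ft_force: [0.9, -0.4, -0.6]
width: 0.0378
grip_force: 45.0
```

drive_tool(series=[[[0, 0, 1], 0], [[0, 0, 2.5], 0], [[0, 0, 4], 0], [[0, 0, 4], 0], [[0.2, 1, 1.5], 6], [[0.6, 3.5, 0], 9], [[0.6, 4.5, 0], 9], [[0.6, 4.5, 0], 9], [[0.6, 4.5, 0], 9], [[0.6, 4.5, 0], 9]])

```text
time: 49.4
ee_pos: [0.5186, -0.1869, 0.1361]
eef_rot: [0.88, 0.476, 0.0, -0.0]
ft_force: [0.4, 0.1, -4.7]
width: 0.0377
grip_force: 45.0
```

drive_tool(series=[[[0.6, 4, 0], 9], [[0.6, 3.5, 0], 9], [[0.4, 1.5, 0], 9], [[0.2, 1, 0], 7], [[0, 0, -2], 0], [[0, 0, -2], 0], [[0, 0, -1], 0], [[0, 0, 0], 0], [[0, 0, 0], 0], [[0, 0, 0], 0]])

```text
time: 50.65
ee_pos: [0.5374, -0.0885, 0.0866]
eef_rot: [0.704, 0.71, 0.0, 0.0]
ft_force: [0.0, 1.3, -4.1]
width: 0.0376
grip_force: 45.0
```

Run:
```python
from h import *
for i in range(2): c=cam("wrist")
s=r.read_state();a=Ro.from_quat(s["eef_rot"]).as_matrix()[:,1]; print("jaw",np.degrees(np.arctan2(a[1],a[0])),s["ee_pos"],s["width"],s["ft_force"])
h=cv2.cvtColor(c["im"],cv2.COLOR_RGB2HSV)
# whole photo left end and page near edge, in row just beyond brick
m=((h[:,:,1]<45)&(h[:,:,2]>40)|(h[:,:,2]<110)).astype(np.uint8)*255
P=lambda X:proj(c,np.array(X)/1000).round(1)
print("expected photo left-end corners",P([585,-48,28]),P([637,-48,28]),"near edge",P([489.5,-60,28]))
y=int(P([611,-55,28])[1]); ys=[y,int(P([611,-60,28])[1])]
for y in ys:
    x=np.arange(150,480); g=h[y,x]; lab=(g[:,1]<42)|(g[:,2]<110); e=np.flatnonzero(np.diff(lab.astype(int))); print(y,[(int(x[i]),cast(c,(x[i]+.5,y),.028).round(4).tolist()[0]) for i in e][:12])
np.save("w13.npy",c,allow_pickle=True); cv2.imwrite("pics/w13.png",c["im"][60:400,60:580,::-1])
```

```text
jaw 0.520513719472033 [ 0.5372858  -0.08848636  0.08633494] 0.03751454721798181 [-0.18823518  0.44618147 -4.15328514]
expected photo left-end corners [388.4 190.2] [463.9 190.9] near edge [250.3 206.2]
200 [(247, [0.4878, -0.0556]), (248, [0.4885, -0.0556]), (387, [0.5849, -0.0548]), (462, [0.6369, -0.0544])]
207 [(246, [0.4868, -0.0606]), (248, [0.4882, -0.0606]), (386, [0.5845, -0.0598]), (461, [0.6368, -0.0593])]
```

View pics/w13.png

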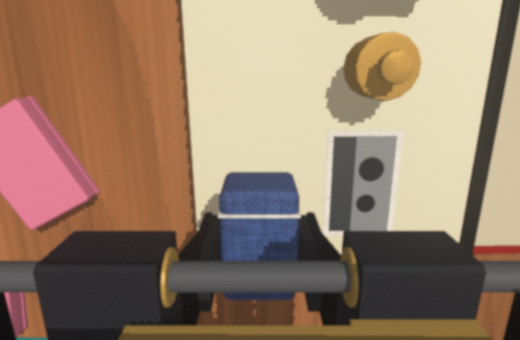

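Brick held; photo's left end at crop row 132 puts its centre at y≈-89.3; page near edge x≈0.488, so the target is (0.537,-0.090). Lower.

drive_tool(series=[[[0, -0.15, -1], 0], [[0, 0, -1.5], 0], [[0, 0, -1], 0], [[0, 0, -0.6], 0], [[0, 0, -0.4], 0], [[0, 0, -0.3], 0], [[0, 0, -0.2], 0], [[0, 0, -0.05], 0], [[0, 0, 0], 0], [[0, 0, 0], 0]])

```text
time: 52.0
ee_pos: [0.5371, -0.09, 0.0355]
eef_rot: [0.704, 0.71, 0.0, 0.0]
ft_force: [0.0, -0.0, -4.1]
width: 0.0378
grip_force: 45.0
```

drive_tool(series=[[[0, 0, -0.05], 0], [[0, 0, -0.05], 0], [[0, 0, -0.05], 0], [[0, 0, -0.03], 0], [[0, 0, -0.03], 0], [[0, 0, -0.02], 0], [[0, 0, 0], 0], [[0, 0, 0], 0], [[0, 0, 0], 0], [[0, 0, 0], 0]])

```text
time: 53.25
ee_pos: [0.537, -0.0899, 0.0338]
eef_rot: [0.704, 0.71, 0.0, -0.0]
ft_force: [-4.8, 1.0, 8.5]
width: 0.0377
grip_force: 45.0
```

Contact. Release, rise, back away.

drive_tool(series=[[[0, 0, 0], 0], [[0, 0, 0], 0], [[0, 0, 0], 0], [[0, 0, 0], 0], [[0, 0, 0], 0], [[0, 0, 0.5], 0], [[0, 0, 2], 0], [[0, 0, 3.5], 0], [[0, 0, 4], 0], [[0, -1, 4], 0]], hand=0)

```text
time: 54.5
ee_pos: [0.537, -0.0994, 0.1746]
eef_rot: [0.703, 0.711, 0.0, -0.0]
ft_force: [0.5, 0.2, 1.2]
width: 0.0868
grip_force: 0.0
```

drive_tool(series=[[[-1, -3, 0], 0], [[-1, -4, 0], 0], [[-1, -4, 0], 0], [[-1, -4, 0], 0], [[-1, -4, 0], 0], [[-1, -3, 0], 0], [[0, 0, 0], 0], [[0, 0, 0], 0], [[0, 0, 0], 0], [[0, 0, 0], 0]])

```text
time: 55.75
ee_pos: [0.4775, -0.3191, 0.1731]
eef_rot: [0.703, 0.711, 0.0, -0.0]
ft_force: [0.4, -0.5, -0.1]
width: 0.0869
grip_force: 0.0
```

Run:
```python
from h import *
for i in range(2): w=cam("wrist")
s=cam("scene");t=cam("top")
a=cv2.resize(t["im"][145:260,225:360,::-1],(400,341),interpolation=2)
b=cv2.resize(s["im"][180:380,200:435,::-1],(400,341),interpolation=2)
cv2.imwrite("pics/f.png",np.hstack([a,b]))
print(r.read_state()["time"],r.read_state()["ee_pos"])
```

```text
55.95 [ 0.47714928 -0.31970177  0.17310041]
```

View pics/f.png

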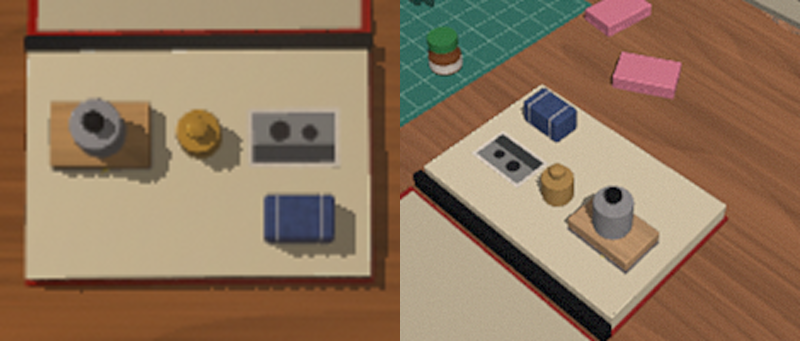

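All four pieces stand as asked: block with steel at (97,130), brass at (199,132), and brick at (300,218) below the grey photo at (294,137). Handing in.

```bash
python3 -c "
from bench import r
print(r.close_job())"
```

```text
the job is handed in; nothing more can be done
None
```

The job is handed in at about 56 s: block and steel weight on the torn photo, brass weight midway between the photos, brick in front of the grey photo, and all four look in place in the last picture. I viewed 15 pictures, one over the limit of 14, and the first grasp missed because the fingertips sit about 12 mm behind the TCP rather than 8 mm ahead.

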